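# Post the rejected weld bracket into the reject box

### The job

The welded bracket sprayed red has failed inspection: set it on the aluminium ledge of the yellow reject box and push it in through the red sprung flap, so that it drops inside the box and the flap snaps shut behind it. Leave the green bracket, which passed, lying where it is.

Things in the scene. Friction and masses are not known exactly. Their poses are not given: they have to be found in the camera images.
- red_bracket: Rejected bracket, loose, 0.42 kg: welded steel upside-down T painted red, standing on its base plate 100 (x) x 56 (y) x 6 mm. An upright web 8 mm thick (y) runs along the middle of the base over all 100 mm (x) and rises to 34 mm above the underside; grip it from above across the web. Origin: centre of the underside; x along the web, z up.
- green_bracket: Accepted bracket: same shape, size, mass and axes as the red one, but painted green. It must stay where it is.
- reject_box: Fixed yellow box. Origin: on the bench below the shut flap; x = way in, z up. Slippery flat loading ledge: top 120 mm up, x -150 to 0 mm, 110 wide, with 5 mm high side lips 96 mm apart. It ends at the flap: once the middle of a piece is some 25 mm past x = 0 it tips and drops in (inner floor 4 mm up). Chamber x 0 to 204 mm, 120 wide (104 inside), roof top 178 mm up.
- flap (a joint): Angle of the red steel flap (100 mm wide, 48 high, 3 thick) closing the 104 mm wide, 54 mm high way in: 0 = shut, upright at x = 3 to 6 mm of the box; grows as pushed inwards, stop at 1.5 rad. Hinged along its top edge, 52 mm above the ledge; lower edge 2 mm above the ledge. A light spring shuts it: 0.4 N at the lower edge starts it, 1.2 N holds it wide open.
Things that resemble listed ones, but are neither listed nor needed, are in the scene too. Leave any black or purple look-alike of the red_bracket alone.

How it is judged:
By the outcome, as a careful person would: the job done as asked, in the order asked, and still so for the second after the job is handed in, with the robot touching nothing.
It also fails if it takes over 46 s, if anything falls off the work surface, if the arm or the gripper's body presses on something with over 40 N, if the wrist force passes 120 N, or if a joint passes its speed limit or range.

### The arm

A 6-joint arm with a two-finger parallel gripper is mounted at the origin on the work surface. World frame = base frame: x ahead of the robot, y to its left, z up, the work surface at z = 0. Lengths are in m, angles in rad, forces in N, time in s.
With the tool pointing down it reaches from about 0.25 to 0.775 m from the base axis. Payload 8.9 kg.
Tool frame: the origin (TCP) lies at the very end of the fingers, on their centre line; the grasp point (between the pads) lies manip.grip_depth behind it (manip.grip_depth is the distance from the TCP to the grasp point, in m); z points along the fingers, y is the direction in which the jaws open and shut (so a half turn about z gives the same grasp; the last joint's range is limited). The gripper opens to 85 mm and grips with 20 to 120 N. Pads are 22 mm wide; open, the fingers measure 114 mm over their backs; the gripper's body (76 mm by 85 mm) begins 54 mm behind the grasp point. The pads swing forward as they close: fully open they stand 13 mm farther back than shut.
Start: joints at [1.122, 0.291, -0.153, 1.127, 0, 1.431], TCP at [0.16, 0.5, 0.231] pointing down, gripper open.
Joint ranges: [-2.52, 2.52], [-0.91, 1.74], [-1.3, 1.37], [-1.96, 2.02], [-1.52, 1.47], [-3.14, 3.14]. Speed limits (rad/s): [2.22, 2.22, 2.79, 3.14, 3.14, 3.14].

### API

Orientations are given as a unit quaternion [w, x, y, z].
In Python, from bench import readout, vision, manip gives the robot as it stands. The module is installed in compiled form; this text tells all that it offers.
- The arm moves only by the shell command python3 -m handwheel 'ROWS' [OPENING]. ROWS is JSON, a list of rows, each a list of 6 numbers: the shift along the tool's x, y, z each as a share of 40 mm, from -1 to 1, then the turn, a rotation vector about the tool's x, y, z each as a share of 5 degrees, from -1 to 1. In form: [[tx, ty, tz, rx, ry, rz], ...]. A call has 1 to 5 rows; each row shifts and turns the commanded pose from where the row before left it, along the tool's axes as they then stand; what a row does not reach is not made up. A row lasts 1/12 s, in which the tool goes at most 41.7 mm and 7.16 degrees, less where a joint would pass 70% of its speed; a pose out of reach is approached as far as the arm can. A call with a number of a shift or a turn outside -1 to 1 is refused whole. A call with a gripper value outside its range is refused whole. OPENING is the opening, from 0 (shut) to 1 (fully open), set as the call begins (- or left out, the last holds). The fingers move at their own pace and stop on an object; the grip force is fixed at half the most. Time passes only in rows, so rows that do not move let the fingers close. It gives the time, the measured TCP pose, the force and the opening at its end, in the units of the state.
- readout.get_state(): the state, without advancing time (a new reading comes with each control period).
- vision.capture(name): name is "scene" or "side" or "wrist"; returns the picture (480x640x3 uint8, red, green, blue); there is no depth.
- vision.camera_info(name): a dict with "fx", "fy", "cx", "cy" (pixels), "R" (3x3) and "t" (3): a world point X has camera coordinates R X + t. Camera axes: x right, y down, z forward; pixel columns grow to the right and rows downward; lengths in m; the calibration is good to about 2 mm. A picture is of the moment at which its call begins: read the wrist's pose just before it. camera_info takes no time and is no camera call; for the wrist camera it gives the pose at the moment of the call.
- manip.hand_in(): hands the job in, once; it reports no verdict.
The state is a dict: "clock": time; "joint_positions": joint angles; "dq": joint speeds; "effort": joint torques, N m; "eef_pos": TCP position; "tool_rot": TCP orientation; "ft_force": force on the tool from outside, world axes, zero at the start; "torque": the same for the moment, N m; "width": finger opening in m.
Only numpy, scipy, OpenCV 4.12 (cv2) and the standard library are available. Lean on these libraries where they do the work, as an engineer would, in place of code of your own. Each camera call takes 0.05 s, during which the arm holds its last target. There are 200 camera calls.

## Working session

There is one attempt and no reset: what is moved stays moved. The work goes in short steps, Python scripts to look and compute and a shell command to move; the robot and the scene stay as the last step left them, time stands still between calls to the robot, and variables do not carry over. Pictures are saved under pics/ and viewed, about 8 in all and at most 12, crops included, and the job is handed in when it is done.

```bash
mkdir -p pics && python3 - <<'E'
from bench import readout, vision, manip
import cv2,numpy as np
s=readout.get_state();print(s, manip.grip_depth)
a=vision.capture("scene");b=vision.capture("side")
cv2.imwrite("pics/scene0.png",a[:,:,::-1]);cv2.imwrite("pics/side0.png",b[:,:,::-1])
for n in("scene","side","wrist"):print(n,vision.camera_info(n))
E
```

```text
{'clock': 0.0, 'joint_positions': array([ 1.12172244e+00,  2.91282339e-01, -1.54143483e-01,  1.12671146e+00,
       -1.87071154e-05,  1.43151006e+00]), 'dq': array([-0.00106837, -0.00124399, -0.00188115,  0.00074322, -0.00110234,
       -0.00058636]), 'effort': array([-2.21419890e-03, -5.37142253e+01,  3.31370974e+01,  1.55070570e-02,
       -3.03245552e-04,  5.70774191e-06]), 'eef_pos': array([0.15984567, 0.49959718, 0.23072484]), 'tool_rot': array([-1.85456273e-04,  1.54275140e-01,  9.88027698e-01, -6.44384490e-04]), 'ft_force': array([0.65135002, 0.20346959, 0.03843174]), 'torque': array([-0.03507478, -0.00515942, -0.01862962]), 'width': 0.08518491377739025} 0.0187
scene {'fx': 584.7479760962551, 'fy': 584.7479760962551, 'cx': 318.78551019629896, 'cy': 241.3811732285537, 'R': array([[-0.83080725,  0.55632481,  0.01618689],
       [ 0.43359512,  0.66521081, -0.60785676],
       [-0.34893349, -0.49799325, -0.79388169]]), 't': array([ 0.39487385, -0.03876722,  1.34208389])}
side {'fx': 624.0227864695064, 'fy': 624.0227864695064, 'cx': 324.4817219607287, 'cy': 242.5067438792636, 'R': array([[ 0.97871858, -0.20517688, -0.00352028],
       [-0.14466075, -0.67767906, -0.72098846],
       [ 0.14554454,  0.70615405, -0.69293813]]), 't': array([-0.43316626,  0.07778323,  1.20628932])}
wrist {'fx': 378.5132937505656, 'fy': 378.5132937505656, 'cx': 321.0673705774035, 'cy': 235.09124579289679, 'R': array([[ 3.05065929e-01,  9.52331162e-01, -3.69833461e-04],
       [ 9.01782786e-01, -2.88748583e-01,  3.21577459e-01],
       [ 3.06141446e-01, -9.84358357e-02, -9.46883204e-01]]), 't': array([-0.52404939, -0.04234033,  0.38061737])}
```

View pics/scene0.png

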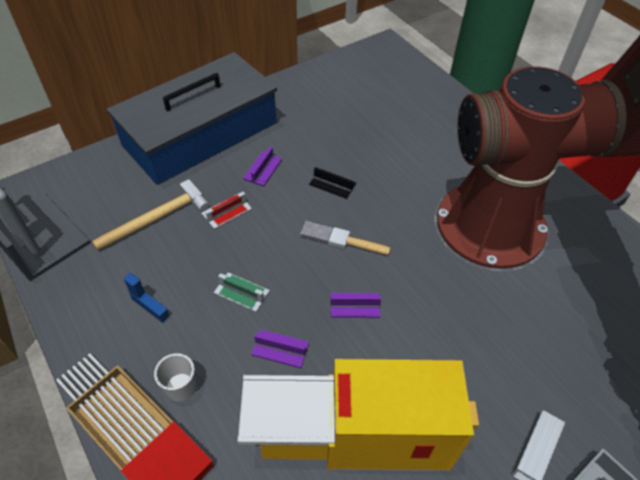

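View pics/side0.png

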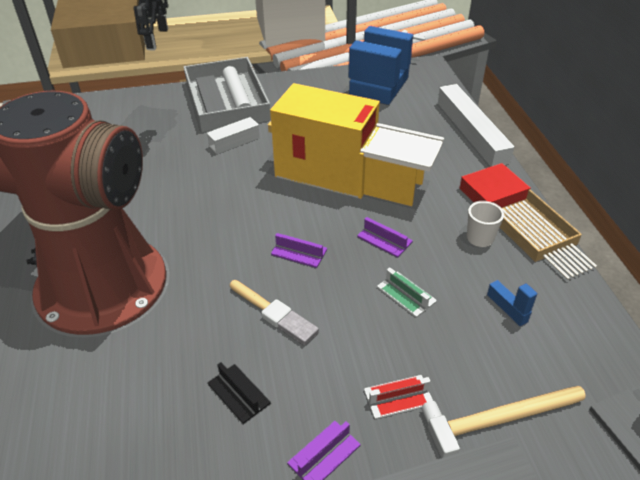

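The scene picture shows the red bracket at (228,208) with the hammer head close to its end, green at (241,290), and the box with its ledge at (288,408). In the side picture red is at (398,396) and the ledge at (403,147). I'll zoom in for corner pixels.

```bash
python3 - <<'E'
import cv2,numpy as np
a=cv2.imread("pics/scene0.png");b=cv2.imread("pics/side0.png")
def crop(im,x,y,w,h,W,H):
    c=cv2.resize(im[y:y+h,x:x+w],(W,H),interpolation=cv2.INTER_CUBIC);k=W/w
    for i in range(0,w,10):
        cv2.line(c,(int(i*k),0),(int(i*k),8 if (x+i)%50 else 16),(255,255,0),1)
        if (x+i)%20==0: cv2.putText(c,str(x+i),(int(i*k),20),0,.35,(0,255,255))
    for j in range(0,h,10):
        cv2.line(c,(0,int(j*k)),(8,int(j*k)),(255,255,0),1)
        if (y+j)%20==0: cv2.putText(c,str(y+j),(8,int(j*k)+4),0,.35,(0,255,255))
    return c
out=np.vstack([np.hstack([crop(a,180,170,80,60,400,300),crop(b,350,360,100,75,400,300)]),
 np.hstack([crop(a,230,350,120,90,400,300),crop(b,340,90,120,90,400,300)])])
cv2.imwrite("pics/z1.png",out)
E
```

```text
(no output)
```

View pics/z1.png

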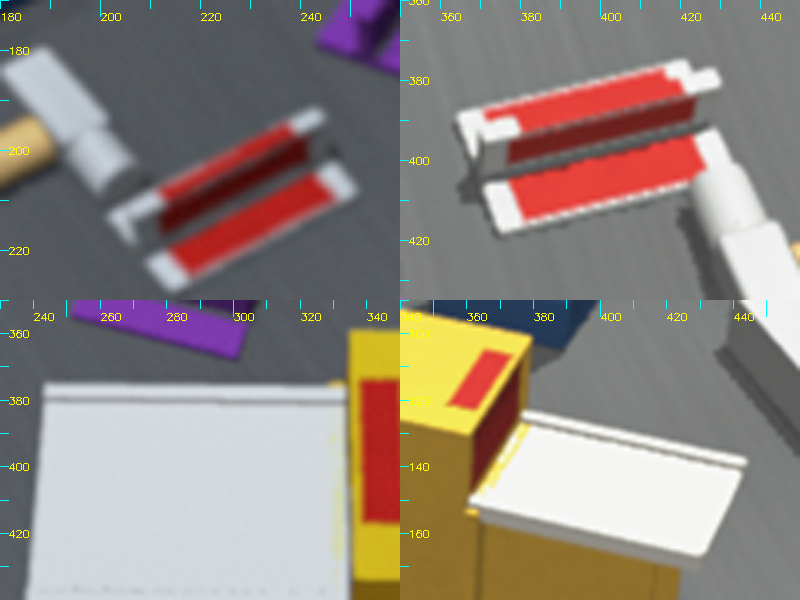

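The zoom shows the red bracket's corners and web ends, the ledge corners and the roof corners. The hammer head lies just off one end of the bracket, at about side (428,403). Next I fit the poses to these pixels.

```bash
cat >h.py <<'E'
import numpy as np
from scipy.optimize import least_squares
from bench import vision
def proj(ci,X):
    c=np.asarray(X)@np.array(ci["R"]).T+ci["t"]
    return np.c_[ci["fx"]*c[:,0]/c[:,2]+ci["cx"],ci["fy"]*c[:,1]/c[:,2]+ci["cy"]]
def fit(obs,x0,names=None):
    # obs: list of (camera_info,[(model xyz mm, px)])
    def place(p,M):
        c,s=np.cos(p[2]),np.sin(p[2]);M=np.asarray(M)/1000.
        return np.c_[p[0]+c*M[:,0]-s*M[:,1],p[1]+s*M[:,0]+c*M[:,1],M[:,2]]
    def r(p): return np.concatenate([(proj(ci,place(p,[o[0] for o in L]))-[o[1] for o in L]).ravel() for ci,L in obs])
    s=least_squares(r,x0,loss="soft_l1");return s.x,r(s.x).reshape(-1,2).round(1)
E
python3 - <<'E'
from h import *
S=vision.camera_info("scene");D=vision.camera_info("side")
# box
sc=[((0,60,178),(334.5,360)),((204,60,178),(464,361)),((204,-60,178),(473,435)),((0,-60,178),(330,434)),((-150,55,125),(243,375)),((-150,-55,125),(238,441))]
sd=[((0,60,178),(362,130.5)),((0,-60,178),(379.5,101)),((204,60,178),(272,107)),((204,-60,178),(290,87)),((-150,-55,125),(444,138)),((-150,55,125),(430.5,166))]
p,r=fit([(S,sc),(D,sd)],[.4,.5,np.pi]);print("box",p,np.degrees(p[2]));print(r.tolist())
# bracket: x toward hammer end
sc=[((50,28,3),(213.5,228)),((-50,28,3),(249,209)),((-50,0,34),(242.5,193)),((50,0,34),(203,214))]
sd=[((-50,-28,3),(376,417.5)),((-50,0,34),(371.5,393.5)),((50,0,34),(429,380)),((-50,28,3),(365,389.5)),((50,28,3),(421,376))]
sc[0]=((50,28,0),(213.5,228));sc[1]=((-50,28,0),(249,209))
for y in [0.2]:
    p,r=fit([(S,sc),(D,sd)],[.5,.1,y]);print("red",p,np.degrees(p[2]));print(r.tolist())
E
```

```text
box [0.58195158 0.1968754  2.54438936] 145.78277179568727
[[-0.6, -0.8], [-2.9, 0.0], [-0.5, 0.5], [4.6, -0.3], [-0.3, 0.0], [-1.4, 0.2], [-1.8, -1.1], [-0.2, -0.6], [-2.3, 2.0], [3.2, -4.6], [-0.5, -0.9], [-0.8, -0.2]]
red [ 0.49104493 -0.36470532  0.06022512] 3.45064530710678
[[-0.5, 1.4], [1.2, 0.4], [-0.1, -0.7], [1.6, -1.9], [-0.2, 1.4], [-0.3, -0.2], [1.2, -1.0], [-0.1, 0.1], [0.7, -0.1]]
```

```bash
cat >>h.py <<'E'
def togo(target,yaw_deg):
    """move needed, after first turning to yaw: prints rz units and shifts (40mm units) in tool axes at target yaw"""
    from bench import readout
    from scipy.spatial.transform import Rotation as Ro
    s=readout.get_state();q=s["tool_rot"];R=Ro.from_quat([q[1],q[2],q[3],q[0]])
    m=R.as_matrix();yaw=np.degrees(np.arctan2(m[1,0],m[0,0]))
    d=(yaw_deg-yaw+180)%360-180;a=np.radians(yaw_deg)
    T=np.array([[np.cos(a),np.sin(a),0],[np.sin(a),-np.cos(a),0],[0,0,-1]])
    RV=(R.inv()*Ro.from_matrix(T)).as_rotvec(degrees=True)/5
    print("t",round(s["clock"],2),"pos",s["eef_pos"].round(4),"yaw",round(yaw,2),"tilt z",m[:,2].round(4),"w",round(s["width"],4),"F",s["ft_force"].round(1))
    print("  turn units",RV.round(2),"shift units at target yaw",(T.T@(np.array(target)-s["eef_pos"])/.04).round(2))
E
python3 - <<'E'
from h import *
from bench import readout
w=vision.camera_info("wrist");p=-np.array(w["R"]).T@w["t"];print("cam pos",p,"axis",w["R"][2])
togo((.491,-.365,.2),183.45)
E
```

```text
cam pos [0.08152865 0.52430924 0.37382208] axis [ 0.30614145 -0.09843584 -0.9468832 ]
t 0.1 pos [0.1599 0.4997 0.2308] yaw 162.25 tilt z [-5.e-04 -1.e-03 -1.e+00] w 0.0857 F [0.2 0.1 0.3]
  turn units [-0.01 -0.   -4.24] shift units at target yaw [ -6.96 -22.08   0.77]
```

```bash
python3 -m handwheel '[[0,0,0,0,0,-0.85],[0,0,0,0,0,-0.85],[0,0,0,0,0,-0.85],[0,0,0,0,0,-0.85],[0,0,0,0,0,-0.84]]' 1
python3 -m handwheel '[[-0.28,-0.88,0,0,0,0],[-0.28,-0.88,0,0,0,0],[-0.28,-0.88,0,0,0,0],[-0.28,-0.88,0,0,0,0],[-0.28,-0.88,0,0,0,0]]'
python3 -m handwheel '[[-0.28,-0.88,0,0,0,0],[-0.28,-0.88,0,0,0,0],[-0.28,-0.88,0,0,0,0],[-0.28,-0.88,0,0,0,0],[-0.28,-0.88,0,0,0,0]]'
python3 -m handwheel '[[-0.28,-0.88,0,0,0,0],[-0.28,-0.88,0,0,0,0],[-0.28,-0.88,0,0,0,0],[-0.28,-0.88,0,0,0,0],[-0.28,-0.88,0,0,0,0]]'
python3 -m handwheel '[[-0.28,-0.88,0,0,0,0],[-0.28,-0.88,0,0,0,0],[-0.28,-0.88,0,0,0,0],[-0.28,-0.88,0,0,0,0],[-0.28,-0.88,0,0,0,0]]'
python3 -m handwheel '[[-0.28,-0.88,0.15,0,0,0],[-0.28,-0.88,0.15,0,0,0],[-0.28,-0.88,0.15,0,0,0],[-0.28,-0.88,0.15,0,0,0],[-0.28,-0.88,0.15,0,0,0]]'
python3 -m handwheel '[[0,0,0,0,0,0]]'
python3 - <<'E'
from h import *
import cv2,pickle
togo((.491,-.365,.2),183.45)
w=vision.camera_info("wrist");im=vision.capture("wrist");pickle.dump(w,open("w1.pkl","wb"))
cv2.imwrite("pics/w1.png",im[:,:,::-1])
M=np.array([(x,y,z) for x in(50,-50) for y,z in((28,6),(-28,6),(4,34),(-4,34))])/1000
a=.0602;c,s=np.cos(a),np.sin(a)
print(proj(w,np.c_[.491+c*M[:,0]-s*M[:,1],-.3647+s*M[:,0]+c*M[:,1],M[:,2]]).round(0).tolist())
E
```

```text
clock: 0.52
eef_pos: [0.1599, 0.4998, 0.231]
tool_rot: [-0.0, -0.032, 0.999, -0.0]
ft_force: [-0.1, 0.0, 0.3]
width: 0.0853
clock: 0.93
eef_pos: [0.2264, 0.326, 0.231]
tool_rot: [-0.0, -0.03, 1.0, -0.0]
ft_force: [0.4, 0.3, 0.3]
width: 0.0857
clock: 1.35
eef_pos: [0.293, 0.1538, 0.2313]
tool_rot: [0.0, -0.03, 1.0, 0.0]
ft_force: [1.5, 0.5, -0.9]
width: 0.086
clock: 1.77
eef_pos: [0.3596, -0.0189, 0.2313]
tool_rot: [0.0, -0.03, 1.0, 0.0]
ft_force: [1.9, 0.5, 0.3]
width: 0.0854
clock: 2.18
eef_pos: [0.426, -0.1911, 0.231]
tool_rot: [-0.0, -0.03, 1.0, 0.0]
ft_force: [2.3, -0.4, 0.2]
width: 0.0855
clock: 2.6
eef_pos: [0.4926, -0.3632, 0.2005]
tool_rot: [-0.0, -0.03, 1.0, 0.0]
ft_force: [1.1, 1.0, 0.1]
width: 0.0853
clock: 2.68
eef_pos: [0.4932, -0.3668, 0.1982]
tool_rot: [-0.001, -0.029, 1.0, -0.0]
ft_force: [-1.1, 1.6, -1.2]
width: 0.0851
t 2.68 pos [ 0.4932 -0.3668  0.1982] yaw -176.73 tilt z [-1.2e-03 -3.0e-04 -1.0e+00] w 0.0851 F [-1.1  1.6 -1.2]
  turn units [-0.   -0.01 -0.04] shift units at target yaw [ 0.05  0.05 -0.04]
[[354.0, 251.0], [295.0, 252.0], [329.0, 263.0], [320.0, 263.0], [356.0, 144.0], [292.0, 144.0], [329.0, 147.0], [319.0, 147.0]]
```

View pics/w1.png

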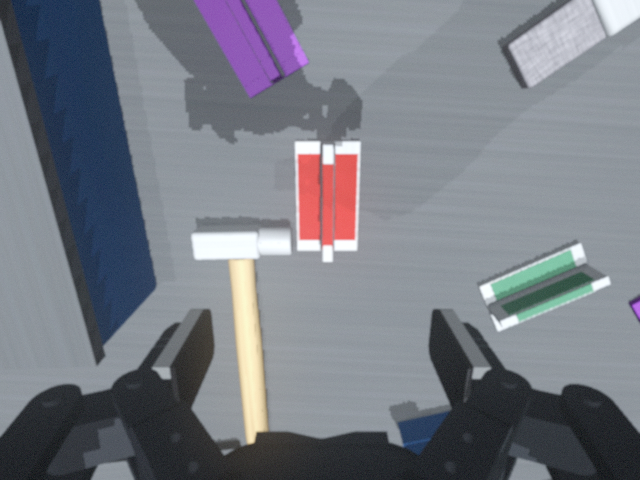

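Wrist view: the red bracket's base corners are at about (296,142), (360,142), (297,250) and (357,249). Web-top ends are (328,147) and (327,261). The hammer head is about 6 px off the base corner and clear of the jaws. Refining the pose.

```bash
python3 - <<'E'
from h import *
import pickle
w=pickle.load(open("w1.pkl","rb"))
L=[((50,28,6),(357,250)),((50,-28,6),(297,250.5)),((-50,28,6),(360.5,142)),((-50,-28,6),(295.5,142)),((50,0,34),(327.3,261)),((-50,0,34),(328.3,146))]
p,r=fit([(w,L)],[.49,-.365,.06]);print(p,np.degrees(p[2]),r.tolist())
togo((p[0],p[1],.012),180+np.degrees(p[2]))
E
```

```text
[ 0.48948751 -0.36184417  0.05474075] 3.1364141432431962 [[-0.5, 0.3], [0.5, -0.3], [-0.2, 0.1], [-0.1, 0.0], [0.2, 0.7], [0.1, -0.8]]
t 2.73 pos [ 0.4924 -0.364   0.1989] yaw -176.69 tilt z [-0.0019  0.0014 -1.    ] w 0.0852 F [-0.5  0.6 -0.6]
  turn units [ 0.02 -0.02  0.03] shift units at target yaw [0.07 0.06 4.67]
```

```bash
python3 -m handwheel '[[0.07,0.06,0.8,0,0,0],[0,0,1,0,0,0],[0,0,1,0,0,0],[0,0,0.9,0,0,0],[0,0,0.5,0,0,0]]'
python3 -m handwheel '[[0,0,0.3,0,0,0],[0,0,0.17,0,0,0],[0,0,0,0,0,0]]'
python3 -c "
from h import *
togo((.4895,-.3618,.012),183.14)"
```

```text
clock: 3.15
eef_pos: [0.4874, -0.3566, 0.0295]
tool_rot: [-0.002, -0.03, 1.0, 0.002]
ft_force: [-0.7, 0.1, -0.3]
width: 0.0854
clock: 3.4
eef_pos: [0.4887, -0.358, 0.0134]
tool_rot: [-0.001, -0.03, 1.0, 0.001]
ft_force: [-0.7, -0.3, -0.1]
width: 0.0854
t 3.4 pos [ 0.4887 -0.358   0.0134] yaw -176.52 tilt z [-0.0018  0.0018 -1.    ] w 0.0854 F [-0.7 -0.3 -0.1]
  turn units [ 0.02 -0.02  0.07] shift units at target yaw [-0.01 -0.1   0.03]
```

```bash
python3 -m handwheel '[[-0.01,-0.1,0.02,0,0,0.07],[0,0,0,0,0,0],[0,0,0,0,0,0]]'
python3 -m handwheel '[[0,0,0,0,0,0],[0,0,0,0,0,0],[0,0,0,0,0,0],[0,0,0,0,0,0],[0,0,0,0,0,0]]' 0
python3 -m handwheel '[[0,0,0,0,0,0],[0,0,0,0,0,0],[0,0,0,0,0,0],[0,0,0,0,0,0],[0,0,0,0,0,0]]'
python3 -c "
from h import *
togo((.4895,-.3618,.012),183.14)"
```

```text
clock: 3.65
eef_pos: [0.4909, -0.3641, 0.015]
tool_rot: [0.001, -0.027, 1.0, -0.001]
ft_force: [0.6, -0.4, -0.1]
width: 0.0854
clock: 4.07
eef_pos: [0.4902, -0.3633, 0.0138]
tool_rot: [0.0, -0.027, 1.0, -0.0]
ft_force: [0.2, 0.7, -1.5]
width: 0.0254
clock: 4.48
eef_pos: [0.4903, -0.3632, 0.0139]
tool_rot: [0.0, -0.027, 1.0, 0.0]
ft_force: [0.2, 1.8, 4.7]
width: 0.007
t 4.48 pos [ 0.4903 -0.3632  0.0139] yaw -176.89 tilt z [ 2.e-04  2.e-04 -1.e+00] w 0.007 F [0.2 1.8 4.7]
  turn units [ 0.    0.   -0.01] shift units at target yaw [0.02 0.04 0.05]
```

```bash
python3 -m handwheel '[[0,0,-0.3,0,0,0],[0,0,-0.7,0,0,0],[0,0,-1,0,0,0],[0,0,-1,0,0,0],[0,0,-1,0,0,0]]'
python3 -m handwheel '[[0,0,-1,0,0,0.9],[0,0,-0.6,0,0,0.9],[0,0,-0.3,0,0,0.9],[0,0,0,0,0,0.9],[0,0,0,0,0,0.9]]'
python3 -m handwheel '[[0,0,0,0,0,0.9],[0,0,0,0,0,0.9],[0,0,0,0,0,0.9],[0,0,0,0,0,0.3],[0,0,0,0,0,0]]'
python3 -c "
from h import *
p=(.58195,.19688);a=2.5444
togo((p[0]-.062*np.cos(a),p[1]-.062*np.sin(a),.25),145.8)"
```

```text
clock: 4.9
eef_pos: [0.4894, -0.3628, 0.1755]
tool_rot: [-0.001, -0.027, 1.0, 0.0]
ft_force: [1.9, -1.0, -4.3]
width: 0.0065
clock: 5.32
eef_pos: [0.4902, -0.3635, 0.2512]
tool_rot: [0.001, 0.17, 0.985, -0.001]
ft_force: [-0.6, 0.7, -5.1]
width: 0.0066
clock: 5.73
eef_pos: [0.4898, -0.3631, 0.2498]
tool_rot: [-0.0, 0.296, 0.955, 0.0]
ft_force: [0.3, 0.6, -5.3]
width: 0.0067
t 5.73 pos [ 0.4898 -0.3631  0.2498] yaw 145.52 tilt z [-8.e-04  4.e-04 -1.e+00] w 0.0067 F [ 0.3  0.6 -5.3]
  turn units [-0.   -0.01 -0.06] shift units at target yaw [ 4.410e+00  1.287e+01 -1.000e-02]
```

```bash
python3 -m handwheel '[[0.29,0.86,0,0,0,0],[0.29,0.86,0,0,0,0],[0.29,0.86,0,0,0,0],[0.29,0.86,0,0,0,0],[0.29,0.86,0,0,0,0]]'
python3 -m handwheel '[[0.29,0.86,0,0,0,0],[0.29,0.86,0,0,0,0],[0.29,0.86,0,0,0,0],[0.29,0.86,0,0,0,0],[0.29,0.86,0,0,0,0]]'
python3 -m handwheel '[[0.29,0.86,0,0,0,0],[0.29,0.86,0,0,0,0],[0.29,0.86,0,0,0,0],[0.29,0.86,0,0,0,0],[0.29,0.86,0,0,0,-0.06]]'
python3 -m handwheel '[[0,0,0,0,0,0],[0,0,0,0,0,0]]'
python3 - <<'E'
from h import *
import cv2,pickle
p=(.58195,.19688);a=2.5444
togo((p[0]-.062*np.cos(a),p[1]-.062*np.sin(a),.136),145.8)
w=vision.camera_info("wrist");im=vision.capture("wrist");pickle.dump(w,open("w2.pkl","wb"))
cv2.imwrite("pics/w2.png",im[:,:,::-1])
M=np.array([(-150,-55,125),(-150,55,125),(0,-55,125),(0,55,125),(0,-60,178),(0,60,178),(204,-60,178),(204,60,178)])/1000
c,s=np.cos(a),np.sin(a)
print(proj(w,np.c_[p[0]+c*M[:,0]-s*M[:,1],p[1]+s*M[:,0]+c*M[:,1],M[:,2]]).round(0).tolist())
E
```

```text
clock: 6.15
eef_pos: [0.5393, -0.187, 0.2499]
tool_rot: [-0.0, 0.295, 0.955, -0.0]
ft_force: [0.5, 0.1, -4.6]
width: 0.0067
clock: 6.57
eef_pos: [0.5887, -0.0122, 0.25]
tool_rot: [-0.0, 0.295, 0.955, -0.0]
ft_force: [1.0, -0.8, -4.1]
width: 0.0067
clock: 6.98
eef_pos: [0.638, 0.1625, 0.2498]
tool_rot: [-0.0, 0.293, 0.956, -0.0]
ft_force: [1.0, -0.3, -4.0]
width: 0.0067
clock: 7.15
eef_pos: [0.6379, 0.1628, 0.2491]
tool_rot: [-0.0, 0.291, 0.957, -0.0]
ft_force: [-0.5, 0.0, -5.2]
width: 0.0071
t 7.15 pos [0.6379 0.1628 0.2491] yaw 146.15 tilt z [-1.e-03 -2.e-04 -1.e+00] w 0.0071 F [-0.5  0.  -5.2]
  turn units [-0.01 -0.01  0.07] shift units at target yaw [ 0.09 -0.08  2.83]
[[385.0, 324.0], [249.0, 324.0], [398.0, 133.0], [237.0, 132.0], [425.0, 139.0], [207.0, 138.0], [477.0, -417.0], [158.0, -420.0]]
```

View pics/w2.png

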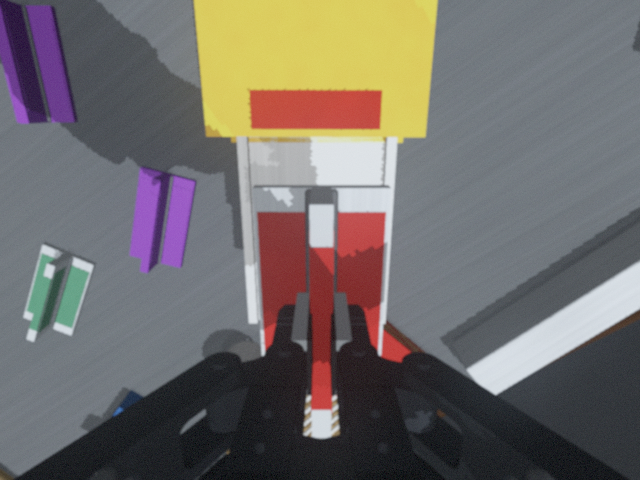

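The wrist picture shows roof front corners at (425,137) and (206,137), and ledge edges at (397,135) and (238,136). All are within 2 px of the prediction, so the box pose holds. Lowering onto the ledge.

```bash
python3 -m handwheel '[[0.09,-0.08,0.5,0,0,0.07],[0,0,0.8,0,0,0],[0,0,0.7,0,0,0],[0,0,0.4,0,0,0],[0,0,0.2,0,0,0]]'
python3 -m handwheel '[[0,0,0.1,0,0,0],[0,0,0.07,0,0,0],[0,0,0,0,0,0]]'
python3 -c "
from h import *
p=(.58195,.19688);a=2.5444
togo((p[0]-.062*np.cos(a),p[1]-.062*np.sin(a),.134),145.8)"
```

```text
clock: 7.62
eef_pos: [0.6315, 0.1584, 0.1431]
tool_rot: [-0.002, 0.297, 0.955, -0.001]
ft_force: [-1.7, 0.3, -4.6]
width: 0.0067
clock: 7.87
eef_pos: [0.6339, 0.1597, 0.1397]
tool_rot: [0.001, 0.296, 0.955, 0.0]
ft_force: [0.1, -0.1, -5.0]
width: 0.0065
t 7.87 pos [0.6339 0.1597 0.1397] yaw 145.53 tilt z [ 1.2e-03  1.0e-04 -1.0e+00] w 0.0065 F [ 0.1 -0.1 -5. ]
  turn units [ 0.01  0.01 -0.05] shift units at target yaw [0.05 0.04 0.14]
```

```bash
python3 -m handwheel '[[0.05,0.04,0.05,0,0,0],[0,0,0.04,0,0,0],[0,0,0.03,0,0,0],[0,0,0.02,0,0,0],[0,0,0,0,0,0]]'
python3 -c "
from h import *
p=(.58195,.19688);a=2.5444
togo((p[0]-.062*np.cos(a),p[1]-.062*np.sin(a),.134),145.8)"
```

```text
clock: 8.28
eef_pos: [0.6328, 0.1628, 0.1339]
tool_rot: [0.0, 0.296, 0.955, 0.0]
ft_force: [-1.1, 0.9, -0.5]
width: 0.0069
t 8.28 pos [0.6328 0.1628 0.1339] yaw 145.56 tilt z [ 8.e-04  2.e-04 -1.e+00] w 0.0069 F [-1.1  0.9 -0.5]
  turn units [ 0.01  0.01 -0.05] shift units at target yaw [-0.02 -0.01 -0.  ]
```

```bash
python3 -m handwheel '[[0,0,0,0,0,0],[0,0,0,0,0,0],[0,0,0,0,0,0],[0,0,0,0,0,0],[0,0,0,0,0,0]]' 0.5
python3 -m handwheel '[[0,0,-0.2,0,0,0],[0,0,-0.5,0,0,0],[0,0,-0.8,0,0,0],[0,0,-0.8,0,0,0],[0,0,-0.2,0,0,0]]'
python3 -m handwheel '[[-0.5,0,0,0,0,0],[-0.7,0,0,0,0,0],[-0.7,0,0,0,0,0],[-0.2,0,0,0,0,0],[0,0,0,0,0,0]]' 0
python3 -m handwheel '[[0,0,0,0,0,0],[0,0,0,0,0,0],[0,0,0,0,0,0]]'
python3 - <<'E'
from h import *
import cv2,pickle
p=(.58195,.19688);a=2.5444
togo((p[0]-.145*np.cos(a),p[1]-.145*np.sin(a),.124),145.8)
w=vision.camera_info("wrist");im=vision.capture("wrist");pickle.dump(w,open("w3.pkl","wb"))
im2=vision.capture("side")[70:270,300:540]
cv2.imwrite("pics/w3.png",np.hstack([cv2.resize(im,(400,300)),cv2.resize(im2,(360,300))])[:,:,::-1])
E
```

```text
clock: 8.7
eef_pos: [0.6328, 0.1625, 0.1334]
tool_rot: [0.0, 0.296, 0.955, 0.0]
ft_force: [0.2, -0.3, 0.1]
width: 0.0424
clock: 9.12
eef_pos: [0.6346, 0.1629, 0.2393]
tool_rot: [0.003, 0.296, 0.955, 0.002]
ft_force: [0.9, -0.0, -0.2]
width: 0.0426
clock: 9.53
eef_pos: [0.7033, 0.1133, 0.2328]
tool_rot: [0.0, 0.297, 0.955, -0.0]
ft_force: [0.1, -0.1, 0.9]
width: 0.0001
clock: 9.78
eef_pos: [0.7012, 0.1159, 0.2338]
tool_rot: [0.0, 0.296, 0.955, 0.0]
ft_force: [0.1, -0.8, -0.2]
width: 0.0001
t 9.78 pos [0.7012 0.1159 0.2338] yaw 145.6 tilt z [ 1.e-04  2.e-04 -1.e+00] w 0.0001 F [ 0.1 -0.8 -0.2]
  turn units [ 0.   -0.   -0.04] shift units at target yaw [-0.02 -0.    2.74]
```

View pics/w3.png

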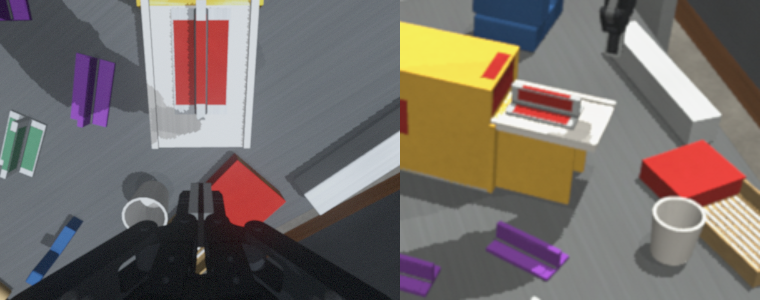

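The bracket stands square on the ledge, its web in line with the way in. Its rear end is at wrist-crop row ~115 and the ledge end at ~148. I'll lower the shut fingers behind it.

```bash
python3 -m handwheel '[[-0.02,0,0.5,0,0,0],[0,0,0.8,0,0,0],[0,0,0.7,0,0,0],[0,0,0.4,0,0,0],[0,0,0.2,0,0,0]]'
python3 -m handwheel '[[0,0,0.1,0,0,0],[0,0,0,0,0,0],[0,0,0,0,0,0]]'
python3 -c "
from h import *
p=(.58195,.19688);a=2.5444
togo((p[0]-.145*np.cos(a),p[1]-.145*np.sin(a),.124),145.8)"
```

```text
clock: 10.3
eef_pos: [0.7006, 0.115, 0.1266]
tool_rot: [-0.002, 0.296, 0.955, -0.001]
ft_force: [0.6, -0.7, 0.4]
width: -0.0002
clock: 10.55
eef_pos: [0.7032, 0.1148, 0.1267]
tool_rot: [0.001, 0.296, 0.955, 0.0]
ft_force: [0.7, -0.6, 0.4]
width: -0.0002
t 10.55 pos [0.7032 0.1148 0.1267] yaw 145.56 tilt z [ 1.8e-03  1.0e-04 -1.0e+00] w -0.0002 F [ 0.7 -0.6  0.4]
  turn units [ 0.01  0.02 -0.05] shift units at target yaw [ 0.04 -0.01  0.07]
```

```bash
python3 -m handwheel '[[0.1,0,0.03,0,0,0],[0.15,0,0.02,0,0,0],[0.15,0,0,0,0,0],[0.15,0,0,0,0,0],[0.15,0,0,0,0,0]]'
python3 -m handwheel '[[0.15,0,0,0,0,0],[0.15,0,0,0,0,0],[0.15,0,0,0,0,0],[0.15,0,0,0,0,0],[0.1,0,0,0,0,0]]'
python3 - <<'E'
from h import *
import cv2
p=(.58195,.19688);a=2.5444
togo((p[0]-.04*np.cos(a),p[1]-.04*np.sin(a),.125),145.8)
im=vision.capture("wrist");im2=vision.capture("side")[50:200,320:500]
cv2.imwrite("pics/w4.png",np.hstack([cv2.resize(im,(400,300)),cv2.resize(im2,(360,300))])[:,:,::-1])
E
```

```text
clock: 10.97
eef_pos: [0.6791, 0.1309, 0.1237]
tool_rot: [0.0, 0.296, 0.955, 0.0]
ft_force: [1.0, -0.4, -0.4]
width: 0.0002
clock: 11.38
eef_pos: [0.6563, 0.1466, 0.1237]
tool_rot: [0.001, 0.296, 0.955, 0.0]
ft_force: [3.1, -1.9, 1.9]
width: -0.0002
t 11.38 pos [0.6563 0.1466 0.1237] yaw 145.55 tilt z [ 1.1e-03 -2.0e-04 -1.0e+00] w -0.0002 F [ 3.1 -1.9  1.9]
  turn units [ 0.    0.01 -0.05] shift units at target yaw [ 1.24 -0.   -0.03]
```

View pics/w4.png

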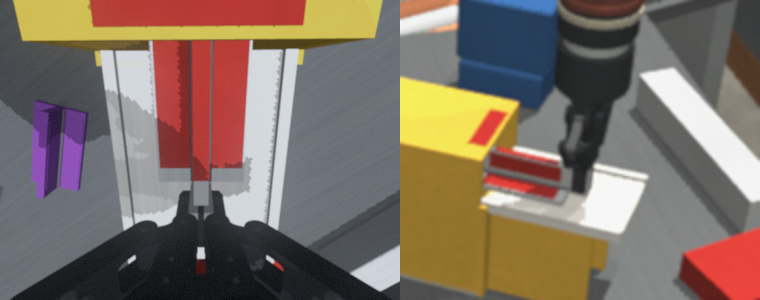

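The fingers are on the bracket's rear end, it is still straight, and its front is entering under the roof. Pushing on.

```bash
python3 -m handwheel '[[0.15,0,0,0,0,0],[0.15,0,0,0,0,0],[0.15,0,0,0,0,0],[0.15,0,0,0,0,0],[0.15,0,0,0,0,0]]'
python3 -m handwheel '[[0.15,0,0,0,0,0],[0.15,0,0,0,0,0],[0.15,0,0,0,0,0],[0.1,0,0,0,0,0],[0.1,0,0,0,0,0]]'
python3 -m handwheel '[[0.1,0,0,0,0,0],[0.05,0,0,0,0,0],[0,0,0,0,0,0]]'
python3 - <<'E'
from h import *
import cv2
p=(.58195,.19688);a=2.5444
togo((p[0]-.02*np.cos(a),p[1]-.02*np.sin(a),.125),145.8)
im=vision.capture("wrist");im2=vision.capture("side")[50:200,320:500]
cv2.imwrite("pics/w5.png",np.hstack([cv2.resize(im,(400,300)),cv2.resize(im2,(360,300))])[:,:,::-1])
E
```

```text
clock: 11.9
eef_pos: [0.6311, 0.1636, 0.1234]
tool_rot: [0.0, 0.296, 0.955, 0.0]
ft_force: [2.5, -2.5, 3.1]
width: -0.0002
clock: 12.32
eef_pos: [0.6088, 0.1785, 0.1228]
tool_rot: [-0.001, 0.296, 0.955, -0.0]
ft_force: [1.0, 0.6, -0.3]
width: -0.0001
clock: 12.57
eef_pos: [0.6046, 0.1817, 0.1231]
tool_rot: [-0.0, 0.296, 0.955, -0.0]
ft_force: [-0.9, -0.8, 0.8]
width: -0.0003
t 12.57 pos [0.6046 0.1817 0.1231] yaw 145.57 tilt z [-8.e-04  1.e-04 -1.e+00] w -0.0003 F [-0.9 -0.8  0.8]
  turn units [-0.   -0.01 -0.05] shift units at target yaw [ 0.18 -0.   -0.05]
```

View pics/w5.png

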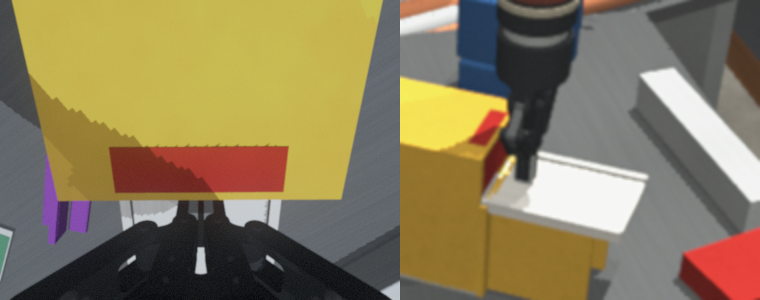

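The bracket has gone from the ledge and the push force is back to zero. I'll back off, raise the arm and look at the flap.

```bash
python3 -m handwheel '[[-0.3,0,0,0,0,0],[-0.7,0,0,0,0,0],[-0.8,0,0,0,0,0],[-0.6,0,-0.3,0,0,0],[-0.2,0,-0.6,0,0,0]]'
python3 -m handwheel '[[0,0,-0.8,0,0,0],[0,0,-0.8,0,0,0],[0,0,-0.8,0,0,0],[0,0,-0.3,0,0,0],[0,0,0,0,0,0]]'
python3 -m handwheel '[[0,0,0,0,0,0],[0,0,0,0,0,0],[0,0,0,0,0,0],[0,0,0,0,0,0],[0,0,0,0,0,0]]'
python3 - <<'E'
from h import *
import cv2
togo((.6,.2,.25),145.8)
im=vision.capture("scene");im2=vision.capture("side")
cv2.imwrite("pics/w6.png",np.vstack([np.hstack([cv2.resize(im,(400,300)),cv2.resize(im2,(400,300))]),
 np.hstack([cv2.resize(im2[80:200,330:490],(400,300)),cv2.resize(vision.capture("wrist"),(400,300))])])[:,:,::-1])
E
```

```text
clock: 13.08
eef_pos: [0.6924, 0.1191, 0.1563]
tool_rot: [-0.002, 0.297, 0.955, -0.001]
ft_force: [-0.8, 0.4, 0.2]
width: 0.0002
clock: 13.5
eef_pos: [0.6934, 0.1217, 0.2714]
tool_rot: [0.003, 0.296, 0.955, 0.001]
ft_force: [1.0, -0.6, -0.3]
width: -0.0
clock: 13.92
eef_pos: [0.6907, 0.1225, 0.2663]
tool_rot: [-0.001, 0.296, 0.955, -0.0]
ft_force: [-0.4, -0.4, -0.5]
width: -0.0
t 13.92 pos [0.6907 0.1225 0.2663] yaw 145.55 tilt z [-1.5e-03 -1.0e-04 -1.0e+00] w -0.0 F [-0.4 -0.4 -0.5]
  turn units [-0.01 -0.01 -0.05] shift units at target yaw [2.96 0.33 0.41]
```

View pics/w6.png

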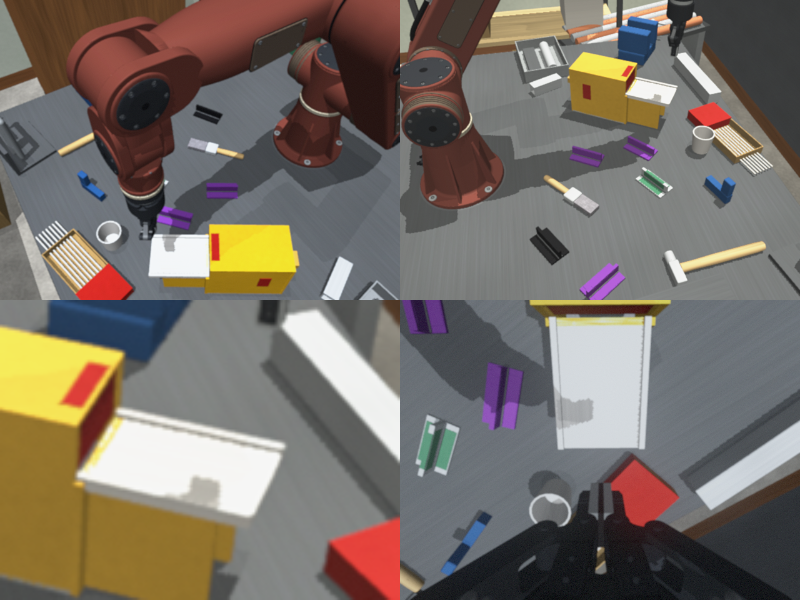

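The ledge is empty, the flap face is upright in the mouth as at the start, and green and the hammer look unmoved. I'll confirm with a numeric image comparison against the start.

```bash
python3 - <<'E'
import cv2,numpy as np
from bench import vision
a=cv2.imread("pics/side0.png").astype(int);b=vision.capture("side")[:,:,::-1].astype(int)
d=np.abs(a-b).max(2)
for n,(x0,x1,y0,y1) in dict(flap=(361,382,110,150),green=(370,445,262,320),hammer=(440,590,385,450),red=(360,430,370,425)).items():
    print(n,"mean diff",d[y0:y1,x0:x1].mean().round(1),"px>40:",int((d[y0:y1,x0:x1]>40).sum()))
E
```

```text
flap mean diff 4.6 px>40: 13
green mean diff 3.5 px>40: 0
hammer mean diff 3.6 px>40: 0
red mean diff 45.3 px>40: 1693
```

```bash
python3 - <<'E'
import cv2,numpy as np
from bench import vision
a=cv2.imread("pics/side0.png");b=np.ascontiguousarray(vision.capture("side")[:,:,::-1])
f=lambda i:cv2.resize(i[95:160,350:395],(266,384),interpolation=cv2.INTER_CUBIC)
c=cv2.resize(np.ascontiguousarray(vision.capture("wrist")[:80,200:460,::-1]),(780,240))
o=np.zeros((600,780,3),np.uint8);o[:360,:266]=f(a)[:360];o[:360,280:546]=f(b)[:360];o[360:]=c
cv2.imwrite("pics/w7.png",o)
E
```

```text
(no output)
```

View pics/w7.png

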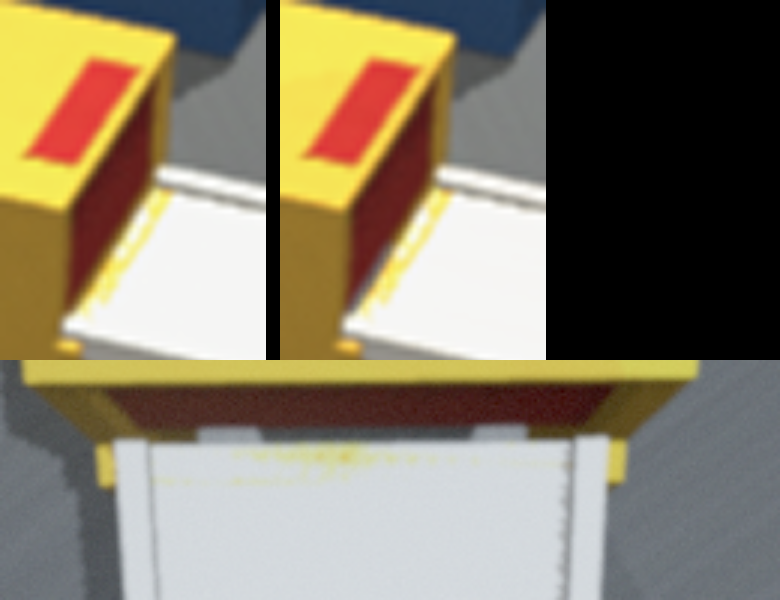

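The flap's lower edge (side zoom, right, ~(370,280); wrist zoom, row ~435) now shows a grey/white patch that was not there at the start. So the flap may not be fully shut, or it may just be the bracket seen through the sill gap. I'll turn the wrist camera round for a frontal look before handing in.

```bash
for i in 1 2 3 4 5 6 7; do :; done
python3 -m handwheel '[[0,0,0,0,0,-1],[0,0,0,0,0,-1],[0,0,0,0,0,-1],[0,0,0,0,0,-1],[0,0,0,0,0,-1]]'
python3 -m handwheel '[[0,0,0,0,0,-1],[0,0,0,0,0,-1],[0,0,0,0,0,-1],[0,0,0,0,0,-1],[0,0,0,0,0,-1]]' | tail -1
python3 -m handwheel '[[0,0,0,0,0,-1],[0,0,0,0,0,-1],[0,0,0,0,0,-1],[0,0,0,0,0,-1],[0,0,0,0,0,-1]]' | tail -1
python3 -m handwheel '[[0,0,0,0,0,-1],[0,0,0,0,0,-1],[0,0,0,0,0,-1],[0,0,0,0,0,-1],[0,0,0,0,0,-1]]' | tail -1
python3 -m handwheel '[[0,0,0,0,0,-1],[0,0,0,0,0,-1],[0,0,0,0,0,-1],[0,0,0,0,0,-1],[0,0,0,0,0,-1]]' | tail -1
python3 -m handwheel '[[0,0,0,0,0,-1],[0,0,0,0,0,-1],[0,0,0,0,0,-1],[0,0,0,0,0,-1],[0,0,0,0,0,-1]]' | tail -1
python3 -m handwheel '[[0,0,0,0,0,-1],[0,0,0,0,0,-1],[0,0,0,0,0,-1],[0,0,0,0,0,-1],[0,0,0,0,0,-1]]' | tail -1
python3 -c "
from h import *
from bench import readout
p=(.58195,.19688)
togo((p[0],p[1],.27),-34.2);print(readout.get_state()['joint_positions'])"
```

```text
clock: 14.63
eef_pos: [0.691, 0.1225, 0.2674]
tool_rot: [0.0, 0.08, 0.997, -0.0]
ft_force: [0.2, 0.1, -0.0]
width: -0.0002
width: -0.0002
width: -0.0004
width: 0.0002
width: -0.0
width: 0.0002
width: 0.0001
t 17.13 pos [0.691  0.1226 0.2674] yaw -39.2 tilt z [ 2.e-04  0.e+00 -1.e+00] w 0.0001 F [-0.2 -0.5  0.1]
  turn units [-0. -0. -1.] shift units at target yaw [-3.3  -0.   -0.07]
[ 7.15291643e-02  6.48660308e-01  5.11700518e-01  1.43367442e+00
  8.31774941e-06 -2.38594365e+00]
```

```bash
python3 -m handwheel '[[-0.4,0,0,0,0,-1],[-0.7,0,0,0,0,0],[-0.8,0,0,0,0,0],[-0.8,0,0,0,0,0],[-0.6,0,0,0,0,0]]'
python3 -m handwheel '[[0,0,-0.2,0,-1,0],[0,0,0,0,-1,0],[0,0,0,0,-1,0],[0,0,0,0,-1,0],[0,0,0,0,-1,0]]'
python3 -m handwheel '[[0,0,0,0,-0.8,0],[0,0,0,0,0,0],[0,0,0,0,0,0]]'
python3 - <<'E'
from h import *
import cv2
from bench import readout
togo((.58195,.19688,.27),-34.2);print(readout.get_state()['joint_positions'])
w=vision.camera_info("wrist");im=vision.capture("wrist")
p=(.58195,.19688);a=2.5444;c,s=np.cos(a),np.sin(a)
M=np.array([(0,50,120),(0,-50,120),(3,50,122),(3,-50,122),(3,50,170),(3,-50,170),(-150,55,125),(-150,-55,125)])/1000
q=proj(w,np.c_[p[0]+c*M[:,0]-s*M[:,1],p[1]+s*M[:,0]+c*M[:,1],M[:,2]]).round(0);print(q.tolist(),"cam",-np.array(w["R"]).T@w["t"])
cx,cy=q[:6].mean(0).astype(int);x0=max(0,min(cx-120,400));y0=max(0,min(cy-90,300));print(x0,y0)
cv2.imwrite("pics/w8full.png",im[:,:,::-1])
cv2.imwrite("pics/w8.png",cv2.resize(np.ascontiguousarray(im[y0:y0+180,x0:x0+240,::-1]),(800,600),interpolation=cv2.INTER_CUBIC))
E
```

```text
clock: 17.55
eef_pos: [0.581, 0.1994, 0.2675]
tool_rot: [-0.0, 0.955, -0.296, -0.0]
ft_force: [0.2, 0.8, 0.6]
width: -0.0003
clock: 17.97
eef_pos: [0.5832, 0.1985, 0.2763]
tool_rot: [-0.065, 0.932, -0.289, -0.208]
ft_force: [0.8, 0.6, 0.3]
width: 0.0003
clock: 18.22
eef_pos: [0.5837, 0.1977, 0.2734]
tool_rot: [-0.074, 0.925, -0.287, -0.239]
ft_force: [-0.8, 0.4, 0.0]
width: 0.0002
t 18.22 pos [0.5837 0.1977 0.2734] yaw -34.56 tilt z [-0.4     0.2735 -0.8748] w 0.0002 F [-0.8  0.4  0. ]
  turn units [ 0.    5.8  -0.07] shift units at target yaw [-0.03  0.04  0.09]
[ 0.05057069  0.83219151  0.74229654  1.89617991  0.29770463 -2.5514207 ]
[[394.0, 121.0], [252.0, 122.0], [394.0, 126.0], [252.0, 127.0], [404.0, 169.0], [243.0, 169.0], [459.0, -207.0], [186.0, -205.0]] cam [0.70058935 0.11695363 0.35852971]
203 49
```

View pics/w8.png

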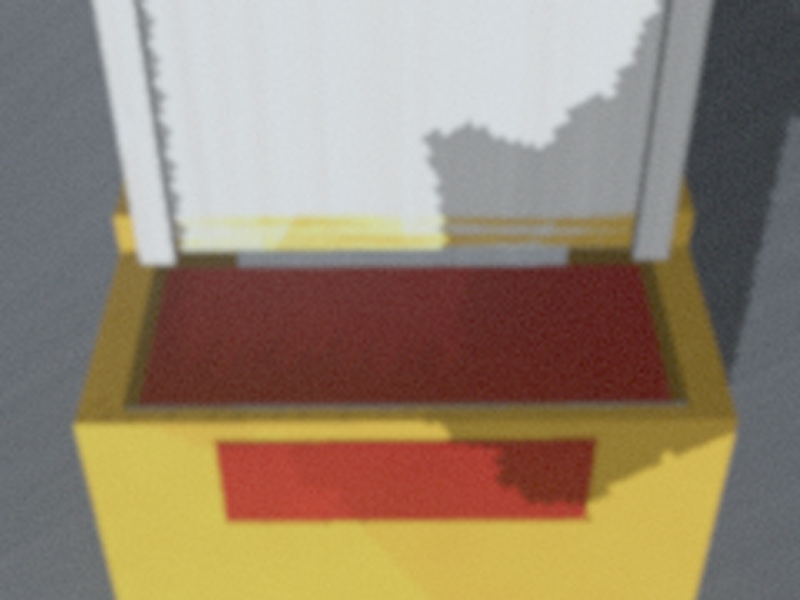

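The frontal view (image upside down) shows the flap's lower edge at crop row 266 and the sill edge at row 250. That is a 16 px gap, exactly what the calibration predicts for a shut flap (258 − 242). The grey strip in the slit is about 70 mm wide if taken at ledge height, but about 100 mm at floor depth, and both wrist views agree on this. So it is the bracket lying on the chamber floor, seen through the sill gap. The flap is shut and the robot is clear, so I'm handing in.

```bash
python3 -c "
from bench import manip,readout
print(manip.hand_in(),readout.get_state()['clock'])"
```

```text
the job is handed in; nothing more can be done
the job is handed in; nothing more can be done
```

I set the red bracket on the ledge of the reject box and pushed it in with the shut fingers. It dropped inside and the flap closed behind it. I handed in at about 18.3 s on the robot's clock, with the arm clear of everything.

**What the last checks showed**
- **Ledge:** it is empty, and the push force fell back to zero when the bracket dropped.
- **Flap:** the gap between its lower edge and the sill measures 16 px in the wrist view, the same as predicted for a shut flap. I had no direct reading of the flap angle.
- **Green bracket and hammer:** no change against the first picture.

**A check that disagreed:** the side view of the flap differed from the start in 13 pixels, because a grey and white strip shows in the slit under it. Its width fits a bracket about 100 mm long lying crosswise on the chamber floor, seen through the sill gap. That is inferred from two wrist views, because I could not see inside the box directly.

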